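Key on the embossing press held turned

ROBOT

A 6-joint arm with a two-finger parallel gripper is mounted at the origin on the work surface. World frame = base frame: x ahead of the robot, y to its left, z up, the work surface at z = 0. Lengths are in mm, angles in rad, forces in N, time in s.
With the tool pointing down it reaches from about 400 to 825 mm from the base axis. Payload 7 kg.
Tool frame: the origin (TCP) lies between the finger pads, 19 mm behind the fingertips; this is the grasp point; z points along the fingers, y is the direction in which the jaws open and shut (so a half turn about z gives the same grasp; the last joint's range is limited). The gripper opens to 88 mm and grips with 3 to 60 N. Pads are 19 mm wide; open, the fingers measure 130 mm over their backs; the gripper's body (78 mm by 193 mm) begins 47 mm behind the grasp point.
Start: joints at [1.576, 0.359, 0.012, 0, -1.224, -0.288], TCP at [188.365, 648.162, 245.361] pointing down, gripper open.
Joint ranges: [-3.07, 3.07], [-1.43, 2.12], [-1.02, 1.25], [-3.03, 1.67], [-3.05, -0], [-3.03, 3.03]. Speed limits (rad/s): [2.39, 2.39, 3.01, 3.14, 3.14, 3.14].

INTERFACE

Orientations are given as a unit quaternion [x, y, z, w].
In Python, from plant import bot gives the robot as it stands. Calls block until the motion is done:
- bot.move_ptp(position, orientation): joint-space move of the TCP to a pose.
- bot.line_to(position, velocity=150, ori=None): straight line of the TCP; ori=None keeps the orientation; velocity is the mean speed in mm/s.
- bot.move_joints(angles): joint-space move.
- bot.move_gripper(opening, force=None): finger opening in mm; force is the grip in N (None keeps the last); returns when the fingers have stopped.
- bot.pause(seconds).
- bot.solve_ik(position, orientation): joint angles nearest the present ones, or None.
- bot.read_state(): the state.
- bot.camera(name): name is "side" or "top"; returns the picture (420x560x3 uint8, red, green, blue); there is no depth.
- bot.get_calibration(name): a dict with "fx", "fy", "cx", "cy" (pixels), "view" (4x4, takes a point from world to camera coordinates). Camera axes: x right, y up, looking along -z (the intrinsics and any distortion apply to the point x, -y, -z); pixel columns grow to the right and rows downward; lengths in mm; the calibration is good to about 2 mm. A picture is of the moment at which its call begins. get_calibration takes no time and is no camera call.
A pose or a line that the arm cannot do raises bot.Unreachable and nothing moves.
- bot.close_job(): hands the job in, once; it reports no verdict.
The state is a dict: "t": time; "joint_pos": joint angles; "qvel": joint speeds; "tau": joint torques, N m; "tcp_pos": TCP position; "eef_rot": TCP orientation; "contact_force": force on the tool from outside, world axes, zero at the start; "moment": the same for the moment, N m; "width": finger opening in mm.
Only numpy, scipy, OpenCV 4.12 (cv2) and the standard library are available. Lean on these libraries where they do the work, as an engineer would, in place of code of your own. Each camera call takes 0.05 s, during which the arm holds its last target.

TASK

Get the embossing press primed: first press the spring treadle on the bench all the way down to its stop for a moment and let it come back up. Then take the key from its wooden stand, put it in the keyhole on top of the control box, work it past the stiff pins until its shoulder sits on the box, and turn it clockwise (seen from above) a quarter turn to the stop. Finish while still gripping the key and holding it turned against its return spring, and leave the mallet, the tin and the wooden burnisher where they lie.

Things in the scene. Friction and masses are not known exactly. Their poses are not given: they have to be found in the camera images.
- treadle (a joint): hinge angle of the treadle, rad: 0 at rest (near end raised, plate tilted 0.28 rad), grows as it is pressed, hard stop at 0.28 where the plate is level. A spring pushes it back up: pressed at the pad it takes about 3 N at the start and 9 N at the stop.
- treadle_pad (a point): the place to press: middle of the black ribbed pad on the treadle's free (near) half, on the plate's top face. x axis along the plate towards the hinge, 110 mm away; y along the hinge; z normal to the plate. About 64 mm above the bench at rest, 34 mm at the stop.
- treadle_base: dark steel base, 170 (x) x 100 mm, fixed to the bench; origin under its centre. The treadle, an aluminium plate 140 x 80 x 8 mm, is hinged on its far (+x) end; the plate's raised free end is at the -x side.
- key: steel key, loose, 64 mm tall, about 80 g, blade down in its stand. Origin at the blade's tip, z up along the key. Flat blade 14 (x) x 6 (y) mm, 20 mm long, lowest 4 mm tapered to 8 x 2.5 mm; round neck 6 mm thick up to 28 mm, where the underside of a 26 (x) x 10 (y) mm shoulder bar lies; above it the bow. The same either way round (half turn about z).
- key_bow (a point): point to grip on the key, 52 mm above its tip, on its axis; axes as the key's. The bow is an upright flat disc 34 mm across, 10 mm thick in y, its centre 47 mm above the tip. Grip its two flat faces (close along y) with the TCP here.
- key_stand: wooden block 70 (x) x 60 x 36 mm high, fixed; origin under its centre. The key hangs by its shoulder in a 17 x 8.5 mm slot in the middle of its top, the key's x axis along the block's x axis, tip 8 mm above the bench.
- lock_mouth (a point): centre of the keyhole on the flat top of the control box, 90 mm above the bench. z up. The slot is 16.4 mm along x and 8 mm along y: the key goes in with its x axis along this x axis, either way round. Home is when the key's shoulder rests on the top, its tip 28 mm below this point. It can turn only within about 3 mm of home.
- control_box: grey metal box 120 x 120 x 90 mm high, fixed; origin under its centre. The keyhole is in the middle of its top, inside a steel ring with a pointer that turns with the cylinder. Two sprung pins inside, met 8 to 22 mm down, press on the blade's narrow edges with about 8 N each; a slight twist to and fro (0.04 rad) while pushing helps.
- cylinder (a joint): angle of the lock cylinder, rad: 0 at rest, grows as the key is turned clockwise seen from above (about minus z), hard stop at 1.5. A return spring (0.02 N m at rest, about 0.1 N m at the stop) drives it back when let go. The blade has some play: the key turns about 0.15 rad before the cylinder follows.
- mallet: bystander: wooden mallet lying on the bench, head 110 x 60 x 55 mm, handle 190 mm along its -y axis. Origin under the middle of the head. Leave it alone.
- glue_tin: bystander: white tin, 72 mm across, 55 mm tall. Origin at the centre of its underside. Leave it alone.
- burnisher: bystander: wooden burnisher block 100 (x) x 28 x 22 mm lying on the bench. Origin at the centre of its underside. Leave it alone.
Things that resemble listed ones, but are neither listed nor needed, are in the scene too. Leave any green or purple look-alike of the treadle_base alone.

How it is judged:
By the outcome, as a careful person would: the job done as asked, in the order asked, and still so for the second after the job is handed in, while the arm keeps its last pose, push and grip.
It also fails if it takes over 64 s, if anything falls off the work surface, if the arm or the gripper's body presses on something with over 40 N, if the wrist force passes 120 N, or if a joint passes its speed limit or range.

## Working session

There is one attempt and no reset: what is moved stays moved. The work goes in short steps, each a Python script; the robot and the scene stay as the last script left them, time stands still between calls to the robot, and variables do not carry over. Pictures are saved under pics/ and viewed, and the job is handed in when it is done.

```bash
ls; mkdir -p pics; python3 - <<'E'
from plant import bot
import cv2
for n in("side","top"):
    im=bot.camera(n); cv2.imwrite(f"pics/{n}0.png",im[:,:,::-1])
    c=bot.get_calibration(n); print(n,{k:(v if k!='view' else None) for k,v in c.items()}); print(c['view'])
s=bot.read_state(); print(s)
E
```

```text
pics
side {'fx': 527.3698346775403, 'fy': 527.3698346775403, 'cx': 281.5990769192434, 'cy': 203.13367802811308, 'view': None}
[[ 9.62164194e-01 -2.72414324e-01  5.52261111e-03 -4.54094569e+02]
 [ 1.36785821e-01  5.00456907e-01  8.54887433e-01 -2.04005831e+02]
 [-2.35647411e-01 -8.21786663e-01  5.18784134e-01 -1.12162435e+03]
 [ 0.00000000e+00  0.00000000e+00  0.00000000e+00  1.00000000e+00]]
top {'fx': 477.4882019988699, 'fy': 477.4882019988699, 'cx': 280.21386608868664, 'cy': 210.5402324863701, 'view': None}
[[ 1.29043227e-02 -9.99916177e-01 -1.05712297e-03  7.92614467e+01]
 [ 9.81317793e-01  1.24613292e-02  1.91989853e-01 -5.36954496e+02]
 [-1.91960587e-01 -3.51487261e-03  9.81396341e-01 -1.24609183e+03]
 [ 0.00000000e+00  0.00000000e+00  0.00000000e+00  1.00000000e+00]]
{'t': 0.1, 'joint_pos': array([ 1.57607915e+00,  3.59306828e-01,  1.11592356e-02, -3.05705037e-04,
       -1.22408946e+00, -2.88080830e-01]), 'qvel': array([-0.00025487, -0.00039816,  0.00265082,  0.00276273, -0.00023033,
        0.0002913 ]), 'tau': array([-9.27743313e-04, -5.84161985e+01,  2.93753761e+01,  7.01524928e+00,
        1.02227210e-02, -4.78085121e-05]), 'tcp_pos': array([188.27718066, 647.79086559, 244.52612735]), 'eef_rot': array([ 9.90012203e-01, -1.40979777e-01, -3.68906384e-05,  7.33634414e-04]), 'contact_force': array([-0.47752719, -0.65887881,  0.2047891 ]), 'moment': array([-0.05698342, -0.00054523, -0.04059162]), 'width': 87.65188204336418}
```

View pics/side0.png

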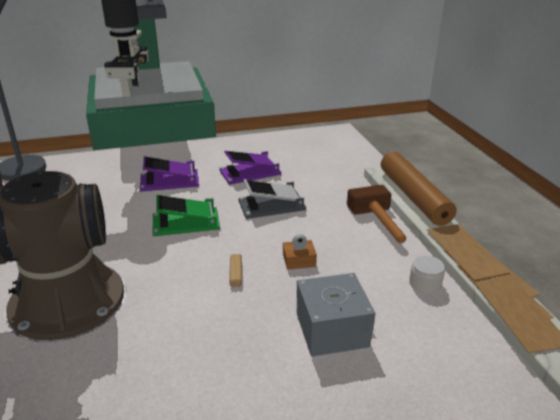

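View pics/top0.png

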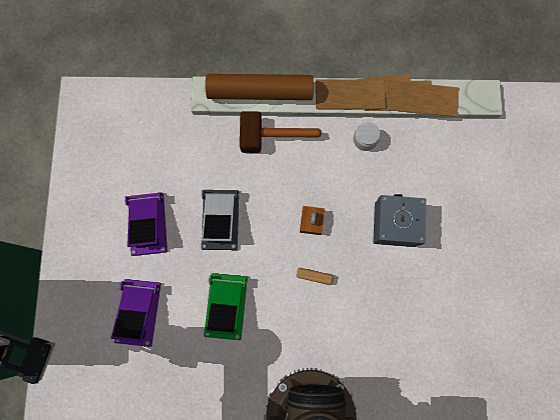

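The top view shows four treadles: grey/aluminium at (220,218), purple at (147,223) and (136,312), and green at (226,306). Only the grey one has the dark steel base and bare aluminium plate, so that's the one meant. The key and stand are at (312,220) and the control box is at (400,220). I'll enlarge these to confirm.

```bash
cat > h.py <<'E'
import numpy as np, cv2
from plant import bot
CAL={n:bot.get_calibration(n) for n in("side","top")}
def ray(n,px):
    c=CAL[n]; V=np.array(c['view']); R=V[:3,:3]; o=-R.T@V[:3,3]
    d=R.T@np.array([(px[0]-c['cx'])/c['fx'],-(px[1]-c['cy'])/c['fy'],-1.]); return o,d/np.linalg.norm(d)
def onz(n,px,z):
    o,d=ray(n,px); return o+d*(z-o[2])/d[2]
def tri(pt,ps):
    o1,d1=ray("top",pt);o2,d2=ray("side",ps)
    s=np.linalg.lstsq(np.c_[d1,-d2],o2-o1,rcond=None)[0]
    a=o1+d1*s[0];b=o2+d2*s[1]; return (a+b)/2,np.linalg.norm(a-b)
def proj(n,p):
    c=CAL[n];V=np.array(c['view']);q=V[:3,:3]@np.asarray(p,float)+V[:3,3]
    return np.array([c['cx']+c['fx']*q[0]/-q[2],c['cy']-c['fy']*q[1]/-q[2]])
def crop(im,x0,y0,x1,y1,k,fn):
    cv2.imwrite(fn,cv2.resize(im[y0:y1,x0:x1,::-1],None,fx=k,fy=k,interpolation=cv2.INTER_CUBIC))
E
python3 - <<'E'
from h import *
t=cv2.imread("pics/top0.png")[:,:,::-1]; s=cv2.imread("pics/side0.png")[:,:,::-1]
a=cv2.resize(t[180:260,190:250],None,fx=7,fy=7,interpolation=2)
b=cv2.resize(s[170:225,230:315],None,fx=7,fy=7,interpolation=2)[:, :]
def pad(x,h): return cv2.copyMakeBorder(x,0,h-x.shape[0],0,0,0)
def hs(a,b):
    h=max(a.shape[0],b.shape[0]); return np.hstack([pad(a,h),pad(b,h)])
o=hs(cv2.resize(t[180:260,190:250],None,fx=6,fy=6,interpolation=2),cv2.resize(s[170:225,230:300+10],None,fx=5,fy=5,interpolation=2))
cv2.imwrite("pics/c1.png",o[:,:,::-1])
o=hs(cv2.resize(t[195:245,290:335],None,fx=8,fy=8,interpolation=2),cv2.resize(s[228:273,278:322],None,fx=9,fy=9,interpolation=2))
cv2.imwrite("pics/c2.png",o[:,:,::-1])
o=hs(cv2.resize(t[190:250,370:432],None,fx=6,fy=6,interpolation=2),cv2.resize(s[270:355,290:380],None,fx=4.5,fy=4.5,interpolation=2))
cv2.imwrite("pics/c3.png",o[:,:,::-1])
E
```

```text
(no output)
```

View pics/c1.png

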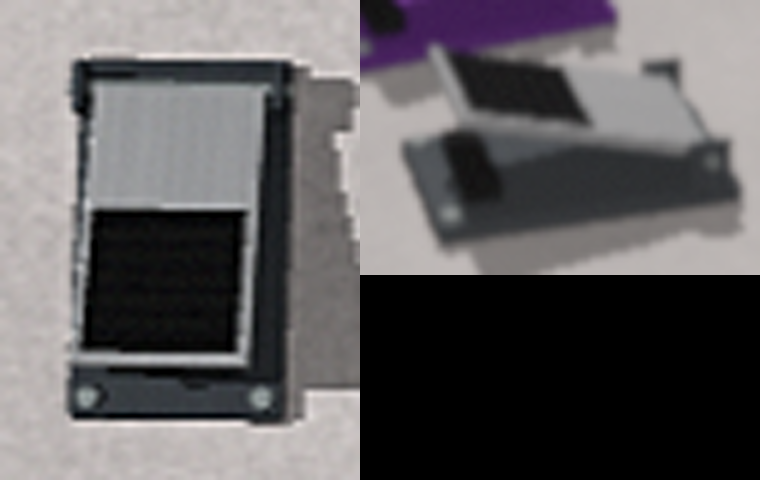

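View pics/c2.png

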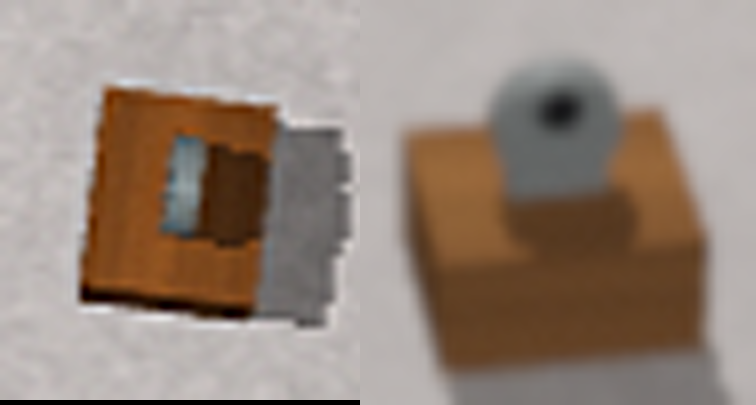

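View pics/c3.png

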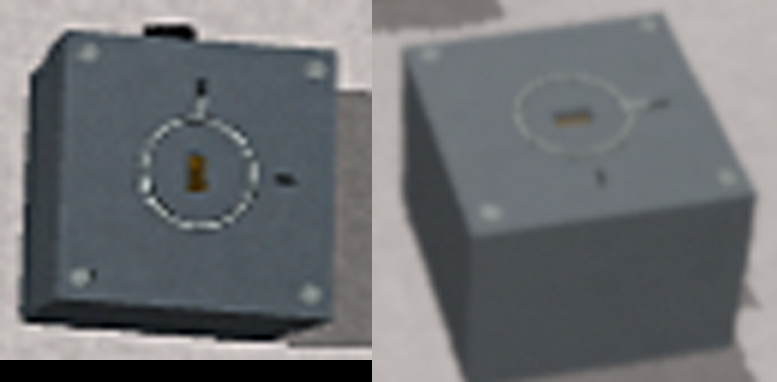

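The crops confirm the choices. The grey treadle has its black pad at about (218,226) in the top view and (255,186) in the side view. The key bow stands in the wooden stand at about (313,218) top and (299,242) side. The keyhole slot is at about (402.5,219) top, with the pointer toward +x and the stop mark toward -y. Next I'll measure with masks.

```bash
cat > meas.py <<'E'
from h import *
t=cv2.imread("pics/top0.png"); s=cv2.imread("pics/side0.png")
np.set_printoptions(precision=1,suppress=True)
def comp(mask,near):
    n,l,st,ce=cv2.connectedComponentsWithStats(mask.astype(np.uint8))
    i=min(range(1,n),key=lambda i:np.hypot(*(ce[i]-near))-(0.3*st[i,4]**.5)); return (l==i),ce[i],st[i,4]
def hsv(im): return [c.astype(int) for c in cv2.split(cv2.cvtColor(im,cv2.COLOR_BGR2HSV))]
ht,hs_=hsv(t),hsv(s)
print("cam",ray("top",(0,0))[0],ray("side",(0,0))[0])
# pad
mt,ct,at=comp(ht[2]<28,(218,227)); ms,cs,as_=comp(hs_[2]<45,(255,186))
print("pad px",ct,at,cs,as_); p,g=tri(ct,cs); print("pad",p,g)
q=cv2.boxPoints(cv2.minAreaRect(np.argwhere(mt)[:,::-1].astype(np.float32))); print("pad corners top@64",[onz("top",x,64)[:2] for x in q])
# base (dark) outline
# stand
def orange(h): return (h[0]>4)&(h[0]<20)&(h[1]>110)
mt,ct,at=comp(orange(ht)&(ht[2]>45),(310,220)); 
hull=cv2.minAreaRect(np.argwhere(mt)[:,::-1].astype(np.float32)); print("stand top rect",hull,at)
print("stand corners@36",[onz("top",x,36)[:2] for x in cv2.boxPoints(hull)])
# key bow: greyish inside
gr=(ht[1]<110)&(np.abs(np.indices(ht[0].shape)[0]-218)<9)&(np.abs(np.indices(ht[0].shape)[1]-313)<4)
mk,ck,ak=comp(gr,(313,218)); r=cv2.minAreaRect(np.argwhere(mk)[:,::-1].astype(np.float32)); print("key top",ck,ak,r)
print("key@60",onz("top",ck,60))
gs=hs_[1]<75; yy,xx=np.indices(gs.shape)
w=gs&(abs(yy-243)<9)&(abs(xx-299)<9); 
# slot
mt2=(ht[0]>5)&(ht[0]<30)&(ht[1]>90); m,c,a=comp(mt2,(402.5,219)); print("slot top",c,a,onz("top",c,90),cv2.minAreaRect(np.argwhere(m)[:,::-1].astype(np.float32)))
# box top face corner bolts
E
python3 meas.py
```

```text
cam [ 286.7   81.6 1326.1] [ 200.5 -943.3  758.8]
pad px [216.7 226.1] 573 [260.7 187. ] 193
pad [487.6 256.   61.7] 3.6634665726827285
pad corners top@64 [array([459.2, 289.2]), array([521.7, 289.4]), array([519.6, 220.9]), array([457.2, 221.4])]
stand top rect ((311.8923034667969, 219.361572265625), (21.706077575683594, 25.55115509033203), 7.125016689300537) 496
stand corners@36 [array([483.6,  32.7]), array([554.4,  24.3]), array([547.6, -35. ]), array([477. , -26.1])]
key top [312.5 217.9] 58 ((312.44000244140625, 217.9199676513672), (4.525484085083008, 12.162237167358398), 8.130102157592773)
key@60 [515.2  -1.1  60. ]
slot top [402.4 218.7] 13 [ 510.7 -235.4   90. ] ((402.0, 218.5), (5.0, 2.0), 90.0)
```

```bash
cat > meas2.py <<'E'
from h import *
np.set_printoptions(precision=1,suppress=True)
t=cv2.imread("pics/top0.png").astype(float); s=cv2.imread("pics/side0.png").astype(float)
def orc(im,x0,y0,x1,y1):
    sub=im[y0:y1,x0:x1]; w=np.clip(sub[:,:,2]-sub[:,:,0]-12,0,None); yy,xx=np.indices(w.shape)
    c=np.array([(w*xx).sum(),(w*yy).sum()])/w.sum(); dx,dy=xx-c[0],yy-c[1]
    M=np.array([[ (w*dx*dx).sum(),(w*dx*dy).sum()],[(w*dx*dy).sum(),(w*dy*dy).sum()]])/w.sum()
    return c+[x0,y0],np.linalg.eigh(M)
ct,e=orc(t,396,211,409,227); cs,e2=orc(s,326,289,344,302)
print("slot",ct,cs,e); print(onz("top",ct,90),onz("side",cs,90),tri(ct,cs))
# bolts: bright blobs on box top
for n,im,px in(("top",t,[(384,198.5),(422.5,201.5),(383,236),(422,239)]),("side",s,[(302.5,281.8),(351,275),(315.5,317),(369,309.5)])):
    P=[]
    for x,y in px:
        x0,y0=int(x)-3,int(y)-3; sub=im[y0:y0+8,x0:x0+8].mean(2); w=np.clip(sub-np.percentile(sub,70),0,None); yy,xx=np.indices(w.shape)
        P.append(onz(n,((w*xx).sum()/w.sum()+x0,(w*yy).sum()/w.sum()+y0),90))
    P=np.array(P); print(n,P[:,:2].tolist(), P.mean(0)[:2])
    for i,j in((0,1),(2,3),(2,0),(3,1),(0,3),(1,2)): d=P[j]-P[i]; print(i,j,np.linalg.norm(d),np.degrees(np.arctan2(d[1],d[0])))
# key in side view
print("key",tri((312.5,217.9),(299.7,241.0)), onz("side",(299.7,241.6),55))
E
python3 meas2.py
python3 - <<'E'
import cv2
s=cv2.imread("pics/side0.png");t=cv2.imread("pics/top0.png")
import numpy as np
a=cv2.resize(s[230:262,286:314],None,fx=14,fy=14,interpolation=0);b=cv2.resize(t[205:237,300:326],None,fx=14,fy=14,interpolation=0)
for k,(im,x0,y0) in enumerate(((a,286,230),(b,300,205))):
    for i in range(0,im.shape[1],70): cv2.putText(im,str(x0+i//14),(i,10),0,.35,(255,0,255),1); cv2.line(im,(i,0),(i,600),(255,0,255),1)
    for i in range(0,im.shape[0],70): cv2.putText(im,str(y0+i//14),(0,i+10),0,.35,(255,0,255),1); cv2.line(im,(0,i),(600,i),(255,0,255),1)
cv2.imwrite("pics/c4.png",np.hstack([a,b]))
E
```

```text
slot [402.2 218.5] [333.9 296.4] EighResult(eigenvalues=array([0.4, 3.3]), eigenvectors=array([[-1.,  0.],
       [ 0.,  1.]]))
[ 511.4 -235.    90. ] [ 507.  -237.8   90. ] (array([ 510. , -235.1,   87.6]), np.float64(3.5527070397313745))
top [[568.4271353469535, -191.83258377684746], [559.338241637366, -296.74558061855083], [464.15842696076027, -182.921856287215], [457.6178358330344, -286.1611848622537]] [ 512.4 -239.4]
0 1 105.3059584979475 -94.95132449438721
2 3 103.44630634742302 -93.62505357218102
2 0 104.64876785189347 -4.884587264648521
3 1 102.26959660878599 -5.9404661661726506
0 3 145.52177102239767 -139.59325507697054
1 2 148.37465195419645 129.9024910699312
side [[464.7248912102148, -170.8447131831224], [566.9513671217227, -179.40561509965255], [456.3481673756296, -280.40935244284606], [563.1998702608953, -284.93499463819137]] [ 512.8 -228.9]
0 1 102.58431370784983 -4.787034759771541
2 3 106.94750042315803 -2.4252801259245174
2 0 109.88439233264334 85.62797781096815
3 1 105.59604005115804 87.96403181082275
0 3 150.71135929825866 -49.201470634547846
1 2 149.78258494019587 -137.5974188650626
key (array([515.3,  -1.3,  55.2]), np.float64(1.548471707917927)) [513.9  -3.3  55. ]
```

View pics/c4.png

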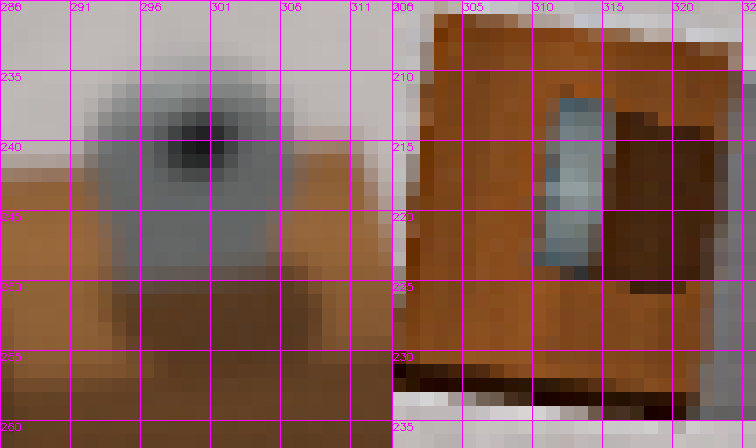

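The heights agree with the given sizes: pad z about 62 (64 expected), key bow 55 (55), slot 88 (90). The rays from the two cameras miss each other by up to 3.6 mm, so I'll check the key against the slot in the pictures once it's gripped. Now the treadle.

```bash
cat >> h.py <<'E'
np.set_printoptions(precision=2,suppress=True)
def Q(a): return [np.cos(a/2),np.sin(a/2),0.,0.]
def st():
    s=bot.read_state(); return s
def show(tag=""):
    s=st(); print(tag,"t%.2f"%s['t'],"tcp",s['tcp_pos'],"F",s['contact_force'],"M",s['moment'],"w%.1f"%s['width']); return s
E
python3 - <<'E'
from h import *
for p,a in(((488,255,100),0),((515,-1,60),-.118),((510,-235,114),-.08),((510,-235,114),-1.75),((510,-235,114),np.pi-.08),((510,-235,114),np.pi-1.75)):
    q=bot.solve_ik(p,Q(a)); print(p,a,q)
bot.move_gripper(0,force=20)
bot.move_ptp([488,255.5,110],Q(0)); show()
bot.line_to([488,255.5,88],velocity=60); show()
E
```

```text
(488, 255, 100) 0 [ 0.84  0.3  -0.45  0.   -0.82  0.73]
(515, -1, 60) -0.118 [ 0.38  0.3  -0.57  0.   -0.7   1.07]
(510, -235, 114) -0.08 [-0.08  0.3  -0.41  0.   -0.86  1.57]
(510, -235, 114) -1.75 [-0.08  0.3  -0.41  0.   -0.86 -0.1 ]
(510, -235, 114) 3.061592653589793 [-0.08  0.3  -0.41  0.   -0.86 -1.57]
(510, -235, 114) 1.3915926535897931 None
 t3.38 tcp [488.14 256.41 110.3 ] F [-1.08 -0.12  0.16] M [-0.   -0.   -0.01] w0.3
 t3.90 tcp [487.82 255.39  87.48] F [-0.39  0.13  0.02] M [-0.02 -0.01  0.  ] w0.2
```

```bash
python3 - <<'E'
from h import *
z=82
while z>44:
    bot.line_to([488,255.5,z],velocity=60); s=st()
    print(z,"t%.2f"%s['t'],s['tcp_pos'][2].round(1),s['contact_force'].round(1))
    if s['contact_force'][2]>18: break
    z-= 4 if z>58 else 1.5
bot.pause(0.3); s=show("held")
im=bot.camera("side"); crop(im,220,160,320,230,6,"pics/press.png")
bot.line_to([488,255.5,100],velocity=100); bot.pause(0.3); show()
im=bot.camera("side"); crop(im,220,160,320,230,6,"pics/rel.png")
E
```

```text
82 t4.15 82.2 [1.1 0.5 1.1]
78 t4.40 78.3 [1.3 1.3 2.8]
74 t4.65 74.2 [0.8 1.8 3.4]
70 t4.90 70.2 [-0.4  2.4  4.1]
66 t5.15 66.2 [-2.6  1.9  7.4]
62 t5.40 62.3 [-2.6  3.1  6.8]
58 t5.65 58.3 [-3.7  2.7  7.8]
56.5 t5.90 56.9 [-5.3  2.4  8.4]
55.0 t6.15 55.4 [-4.8  2.5  8.2]
53.5 t6.40 53.9 [-6.3  3.6  9.7]
52.0 t6.65 53.0 [-7.3  3.1 14.7]
50.5 t6.90 52.8 [-13.6   1.   28.1]
held t7.20 tcp [487.41 255.59  52.77] F [-12.85   1.06  27.82] M [0.37 4.88 0.01] w0.7
 t8.19 tcp [487.79 255.27  99.4 ] F [-0.16 -0.94 -0.49] M [-0.02  0.   -0.04] w0.2
```

View pics/press.png

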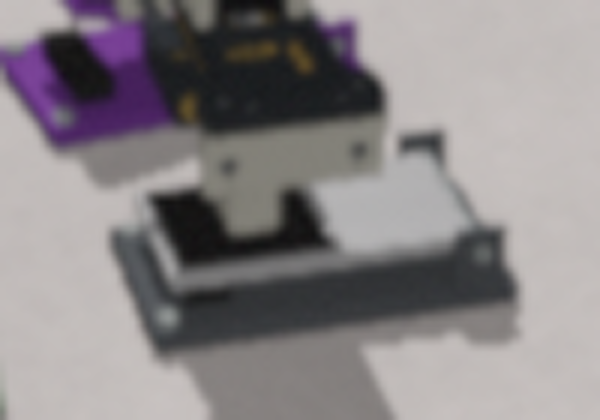

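View pics/rel.png

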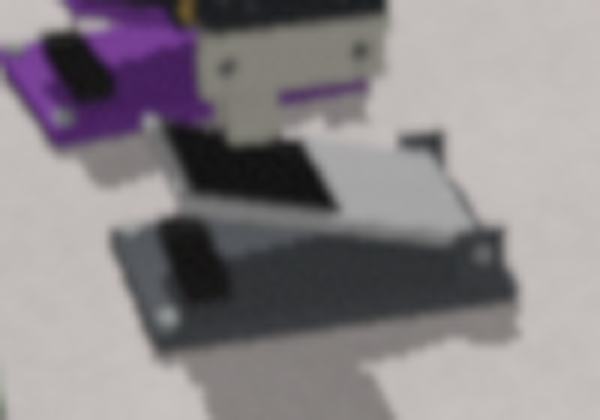

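In the pressed picture the plate is level under the fingers. The tip stopped at z = 34 and the force jumped to 28 N, so the treadle was on its stop. In the released picture the plate has risen again to full tilt. Next is the key.

```bash
python3 - <<'E'
from h import *
K=np.array([515.2,-1.5]);a=-.118
bot.line_to([488,255.5,130],velocity=200)
bot.move_gripper(45,force=5)
bot.move_ptp([*K,130],Q(a)); bot.line_to([*K,85],velocity=100); show()
im=bot.camera("top"); crop(im,270,180,360,250,8,"pics/k1.png")
im=bot.camera("side"); crop(im,250,190,350,265,7,"pics/k2.png")
E
```

```text
t11.06 tcp [515.52  -0.9   85.15] F [-0.22 -0.28  0.51] M [ 0.06 -0.06  0.02] w45.0
```

View pics/k1.png

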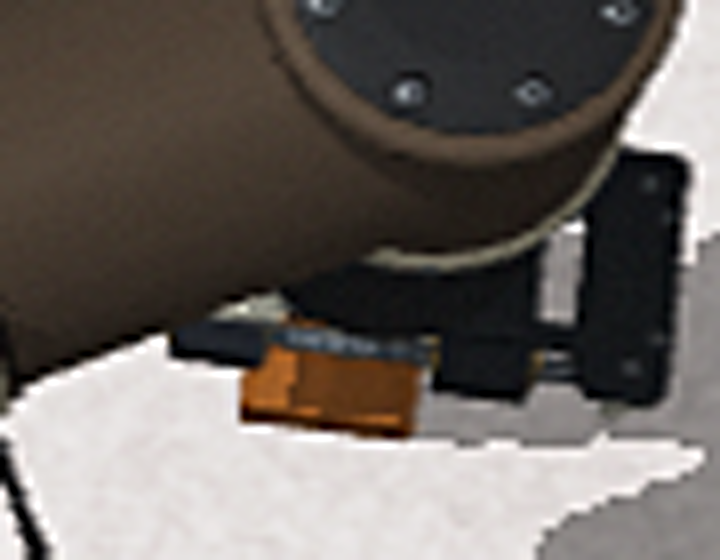

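View pics/k2.png

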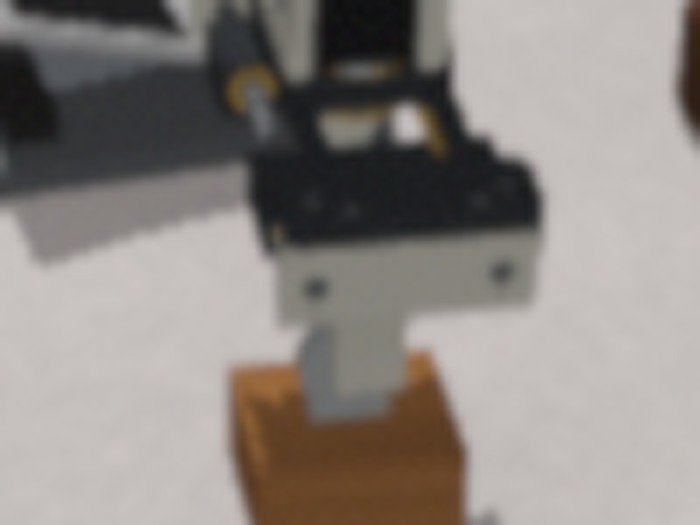

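The hand blocks the top view here. In the side view the near finger covers the bow as expected, with the jaws straddling it. I'll descend and close gently, watching the side force.

```bash
python3 - <<'E'
from h import *
K=np.array([515.2,-1.5])
bot.line_to([*K,60.5],velocity=60); show()
for w in (20,15,13,12,11):
    bot.move_gripper(w,force=4); s=show(w)
    if np.hypot(*s['contact_force'][:2])>3.5: break
E
```

```text
t11.72 tcp [515.07  -1.61  60.13] F [ 0.02  0.63 -0.64] M [-0.03 -0.04  0.  ] w44.6
20 t12.38 tcp [515.22  -1.48  60.54] F [-0.35  0.62  0.01] M [0.01 0.   0.02] w20.2
15 t12.76 tcp [515.19  -1.51  60.5 ] F [ 0.62 -0.03 -0.18] M [ 0.   -0.01 -0.  ] w15.2
13 t13.05 tcp [515.17  -1.51  60.49] F [ 0.41 -0.86 -0.04] M [-0.   -0.02  0.06] w13.0
12 t13.28 tcp [515.21  -1.49  60.52] F [ 0.5   0.5  -0.24] M [-0.03 -0.04 -0.03] w12.0
11 t13.52 tcp [515.21  -1.49  60.49] F [-0.55  0.66  0.68] M [0.1  0.05 0.02] w11.1
```

```bash
python3 - <<'E'
from h import *
bot.move_gripper(0,force=15); show("grip15")
bot.move_gripper(0,force=40); show("grip40")
bot.line_to([515.2,-1.5,66],velocity=30); show("up")
bot.line_to([515.2,-1.5,130],velocity=100); show("lift")
bot.move_ptp([510,-235,165],Q(-.08)); bot.pause(.2); show("hover")
im=bot.camera("side"); cv2.imwrite("pics/hov_s.png",im[:,:,::-1]); crop(im,285,190,385,320,4.6,"pics/h1.png")
im=bot.camera("top"); cv2.imwrite("pics/hov_t.png",im[:,:,::-1]);crop(im,350,170,450,250,7,"pics/h2.png")
E
```

```text
grip15 t13.73 tcp [515.25  -1.45  60.52] F [ 0.84 -0.17 -0.43] M [ 0.18 -0.01  0.04] w9.8
grip40 t13.95 tcp [515.26  -1.47  60.51] F [-0.28  1.   -0.02] M [ 0.23  0.02 -0.05] w9.9
up t14.28 tcp [515.26  -1.48  66.24] F [-0.5  -0.06 -1.04] M [-0.01  0.   -0.01] w9.5
lift t15.07 tcp [514.75  -1.57 129.52] F [-0.26 -1.15 -0.33] M [-0.08  0.05 -0.01] w9.9
hover t16.21 tcp [ 510.23 -233.96  164.79] F [-1.28  0.11 -1.55] M [ 0.02 -0.04 -0.03] w9.5
```

View pics/h1.png

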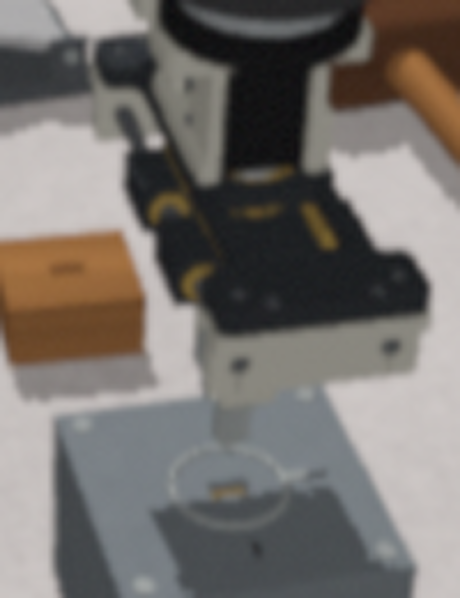

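View pics/h2.png

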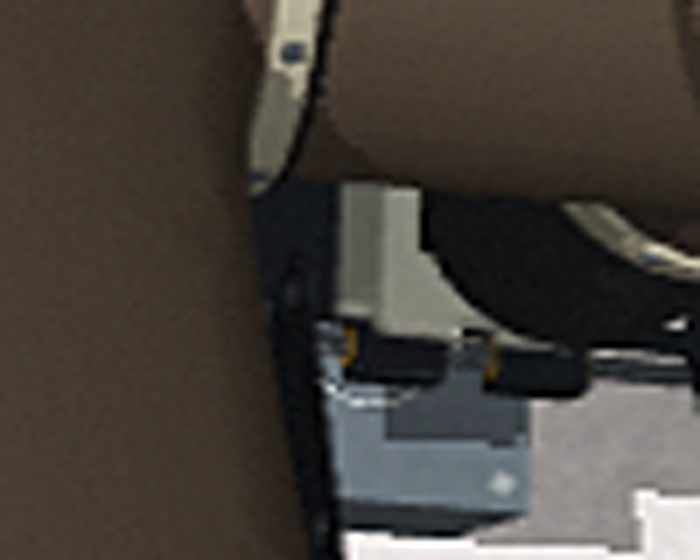

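```bash
python3 - <<'E'
from h import *
for n,p in(("tcp",(510,-234,165)),("ftip",(510,-234,146)),("shoulder",(510,-234,141)),("keytip",(510,-234,113)),("slot",(510,-235,90))): print(n,proj("side",p),proj("top",p))
s=cv2.imread("pics/hov_s.png"); cv2.imwrite("pics/h3.png",cv2.resize(s[265:305,315:365],None,fx=14,fy=14,interpolation=0))
E
```

```text
tcp [337.   263.48] [409.42 213.66]
ftip [336.39 271.66] [407.42 215.06]
shoulder [336.22 273.79] [406.91 215.43]
keytip [335.34 285.49] [404.09 217.4 ]
slot [334.82 295.19] [402.26 218.96]
```

View pics/h3.png

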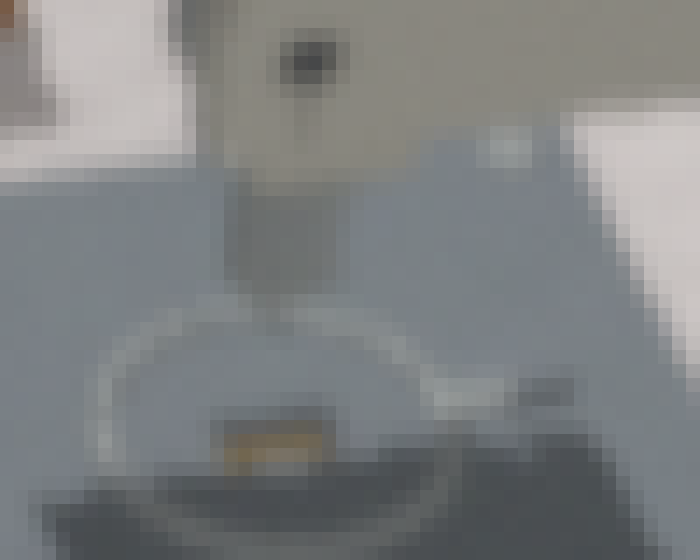

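The finger bottom edge is at row 278. The key blade is visible below it, columns about 331.5–340 and down to row 286, close to the projected (335.3,285.5). The slot is at about (334.1,296), which puts the target near (509.5,-235.3). The tip taper allows ±2.7 mm, so I'll make a guarded descent.

```bash
python3 - <<'E'
from h import *
X,Y=509.5,-235.3
bot.line_to([X,Y,150],velocity=80,ori=Q(-.085)); show("a")
im=bot.camera("side")
cv2.imwrite("pics/h4.png",cv2.resize(im[265:310,310:365,::-1],None,fx=13,fy=13,interpolation=0))
for z in (145,143,141,139,137.5,136):
    bot.line_to([X,Y,z],velocity=40); s=show(z)
    if np.linalg.norm(s['contact_force'])>7: break
im=bot.camera("side")
cv2.imwrite("pics/h5.png",cv2.resize(im[265:310,310:365,::-1],None,fx=13,fy=13,interpolation=0))
E
```

```text
a t16.65 tcp [ 509.13 -235.13  149.44] F [ 0.26 -0.11 -0.93] M [-0.11 -0.03 -0.01] w9.9
145 t16.98 tcp [ 509.36 -235.32  144.83] F [-0.26 -0.03 -1.11] M [-0.03 -0.02  0.05] w9.6
143 t17.23 tcp [ 509.44 -235.33  142.95] F [-0.5  -0.06 -0.23] M [-0.01 -0.   -0.03] w10.0
141 t17.48 tcp [ 509.39 -235.28  140.86] F [ 0.33  0.37 -1.69] M [-0.05 -0.02 -0.  ] w10.0
139 t17.73 tcp [ 509.38 -235.28  138.84] F [-0.28 -0.01 -0.63] M [ 0.01 -0.02  0.03] w9.7
137.5 t17.98 tcp [ 509.42 -235.28  137.37] F [ 0.75  0.34 -0.81] M [-0.01 -0.01  0.07] w10.0
136 t18.23 tcp [ 509.42 -235.27  135.87] F [-0.04 -0.05 -0.69] M [-0.02 -0.01  0.02] w9.7
```

View pics/h4.png

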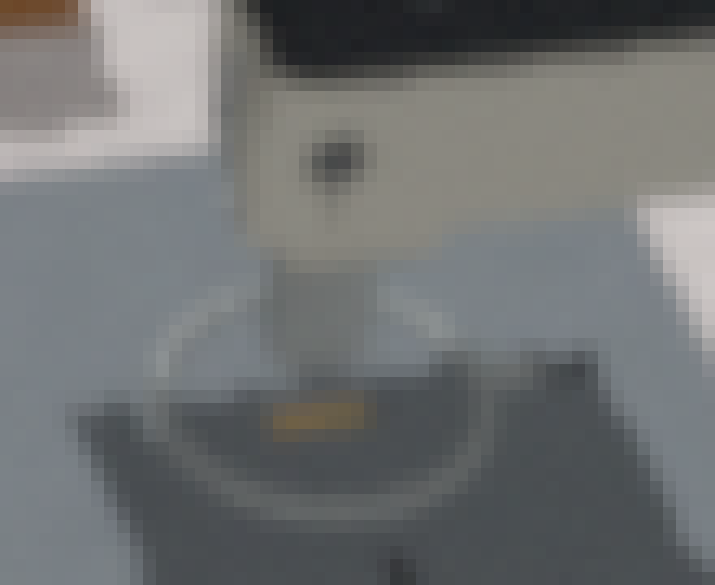

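View pics/h5.png

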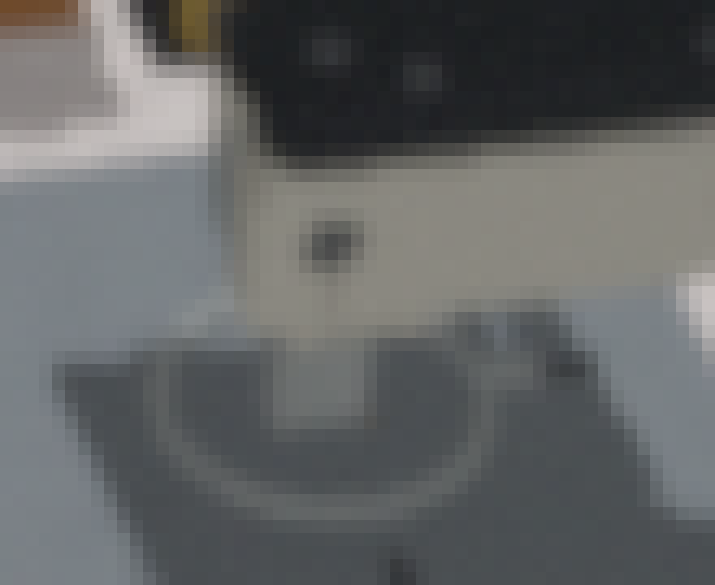

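The blade now covers the slot at columns 331–338, the tip is about 6 mm below the box top, and there is no force, so it's in. I'll push on with a small twist to and fro.

```bash
python3 - <<'E'
from h import *
X,Y=509.5,-235.3; a=-.085; z=136; sg=1
while z>112:
    z-=1.5; sg=-sg
    bot.line_to([X,Y,z],velocity=25,ori=Q(a+.04*sg)); s=show("%.1f"%z)
    F=s['contact_force']
    if F[2]>45 or np.hypot(F[0],F[1])>18 or st()['t']>30: print("stop");break
    if s['tcp_pos'][2]-z>2.2: z+=1   # wait
E
```

```text
134.5 t18.52 tcp [ 509.43 -235.3   134.48] F [-0.06  0.34 -1.35] M [-0.02 -0.03  0.01] w9.4
133.0 t18.77 tcp [ 509.46 -235.31  133.  ] F [ 0.66  0.88 -0.62] M [-0.01 -0.04  0.02] w10.0
131.5 t19.02 tcp [ 509.45 -235.31  131.51] F [-0.47 -0.25 -0.18] M [-0.02  0.03  0.01] w10.0
130.0 t19.27 tcp [ 509.45 -235.29  130.01] F [-0.35 -0.28 -1.33] M [-0.01 -0.02 -0.04] w9.9
128.5 t19.52 tcp [ 509.27 -235.3   128.53] F [-0.54  0.21  0.61] M [ 0.12  0.4  -0.01] w9.6
127.0 t19.77 tcp [ 509.18 -235.43  127.07] F [-2.26 -0.46  1.07] M [-0.34  0.88 -0.01] w10.0
125.5 t20.02 tcp [ 509.18 -235.34  125.28] F [-2.07 -1.34 -1.03] M [-0.49  0.78 -0.05] w9.5
124.0 t20.27 tcp [ 509.47 -235.48  124.11] F [-3.08 -1.24  1.73] M [-0.76  0.98 -0.01] w9.7
122.5 t20.52 tcp [ 510.02 -235.17  122.88] F [-1.76  0.93  4.24] M [ 0.45  0.63 -0.  ] w9.8
121.0 t20.77 tcp [ 510.15 -235.45  121.29] F [-0.35 -1.38  2.27] M [-0.74  0.01 -0.01] w9.8
119.5 t21.02 tcp [ 510.3  -235.35  119.83] F [ 0.76 -0.48  2.96] M [-0.37 -0.46  0.04] w9.8
118.0 t21.27 tcp [ 510.26 -235.11  117.77] F [ 4.25 -1.05 -2.46] M [-0.15 -1.6   0.  ] w9.7
116.5 t21.52 tcp [ 509.93 -235.03  116.06] F [ 5.15  0.48 -5.38] M [-0.09 -2.    0.02] w9.6
115.0 t21.77 tcp [ 509.68 -235.47  114.75] F [ 4.28 -2.63 -2.34] M [-0.76 -1.76  0.06] w9.7
113.5 t22.02 tcp [ 509.87 -235.44  114.54] F [2.32 1.38 6.53] M [ 0.42 -0.55  0.01] w9.9
112.0 t22.27 tcp [ 510.   -235.64  114.38] F [-1.81  2.37 16.69] M [0.94 0.82 0.09] w9.7
111.5 t22.52 tcp [ 510.11 -235.67  114.33] F [-3.32  3.29 20.17] M [1.11 1.24 0.05] w9.8
111.0 t22.77 tcp [ 510.22 -235.88  114.37] F [-4.42  3.8  25.25] M [ 1.2   1.65 -0.04] w9.8
```

The key stopped at TCP z = 114.4 with force rising to 25 N. Shoulder-on-box was expected at 114.5, so it's home. Now the turn.

```bash
python3 - <<'E'
from h import *
im=bot.camera("side"); crop(im,290,250,390,350,6,"pics/home.png")
X,Y=509.9,-235.4; a=-.085; z=113.4
bot.line_to([X,Y,z],velocity=25,ori=Q(a)); show("aligned")
d=0
while d<1.76:
    d+=.12 if d<1.4 else .04
    bot.line_to([X,Y,z],velocity=25,ori=Q(a-d)); s=st()
    r=s['eef_rot']; ang=2*np.arctan2(r[1],r[0])
    print("%.2f t%.2f"%(d,s['t']),"turn %.3f"%((a-ang+np.pi)%(2*np.pi)-np.pi),s['tcp_pos'],s['contact_force'],s['moment'])
    if abs(s['moment'][2])>.6 or np.hypot(*s['contact_force'][:2])>22: print("stop");break
im=bot.camera("side"); crop(im,290,250,390,350,6,"pics/turned.png")
im=bot.camera("top"); crop(im,350,170,450,250,7,"pics/turned_t.png")
E
```

```text
aligned t23.07 tcp [ 510.03 -235.6   114.43] F [-0.64  0.93 11.04] M [ 0.46  0.12 -0.08] w10.1
0.12 t23.34 turn 0.120 [ 510.07 -235.55  114.39] [-0.05  1.26 11.38] [ 0.45  0.18 -0.07]
0.24 t23.61 turn 0.240 [ 510.12 -235.45  114.39] [-0.23  1.58 10.6 ] [0.7  0.15 0.01]
0.36 t23.88 turn 0.360 [ 510.16 -235.34  114.39] [-0.41  2.17 10.61] [ 1.    0.17 -0.1 ]
0.48 t24.14 turn 0.480 [ 510.2  -235.23  114.42] [-1.46  3.36 11.17] [1.3  0.17 0.03]
0.60 t24.41 turn 0.600 [ 510.24 -235.14  114.42] [ 0.04  2.78 11.68] [ 1.56  0.15 -0.1 ]
0.72 t24.68 turn 0.720 [ 510.46 -235.01  114.48] [0.42 5.33 9.72] [ 1.73 -0.32  0.01]
0.84 t24.94 turn 0.840 [ 510.63 -234.87  114.47] [ 1.13  6.07 11.68] [ 2.15 -0.31 -0.1 ]
0.96 t25.21 turn 0.960 [ 510.71 -234.84  114.47] [ 0.23  5.79 12.01] [ 2.33 -0.28 -0.  ]
1.08 t25.48 turn 1.080 [ 510.81 -234.8   114.48] [ 0.54  6.58 12.38] [ 2.37 -0.49 -0.05]
1.20 t25.74 turn 1.200 [ 510.91 -234.77  114.49] [ 1.6   5.84 12.08] [ 2.54 -0.46  0.04]
1.32 t26.01 turn 1.320 [ 511.01 -234.74  114.47] [ 1.75  5.62 10.34] [ 2.47 -0.83  0.03]
1.44 t26.27 turn 1.440 [ 511.15 -234.7   114.5 ] [2.5  5.99 9.88] [ 2.38 -1.07  0.04]
1.48 t26.52 turn 1.479 [ 511.16 -234.7   114.5 ] [ 1.53  6.66 10.92] [ 2.65 -0.78  0.07]
1.52 t26.77 turn 1.519 [ 511.19 -234.72  114.48] [1.91 6.24 9.05] [ 2.29 -1.11  0.11]
1.56 t27.02 turn 1.559 [ 511.21 -234.73  114.48] [ 1.49  7.12 10.95] [ 2.62 -0.84  0.08]
1.60 t27.27 turn 1.599 [ 511.23 -234.76  114.48] [2.15 5.7  9.79] [ 2.4  -1.13  0.12]
1.64 t27.52 turn 1.639 [ 511.33 -234.74  114.51] [3.27 5.42 9.5 ] [ 2.38 -1.14  0.12]
1.68 t27.77 turn 1.679 [ 511.36 -234.72  114.49] [2.88 5.92 9.95] [ 2.38 -1.1   0.3 ]
1.72 t28.02 turn 1.718 [ 511.36 -234.75  114.46] [3.48 5.71 8.75] [ 2.36 -1.06  0.61]
stop
```

View pics/home.png

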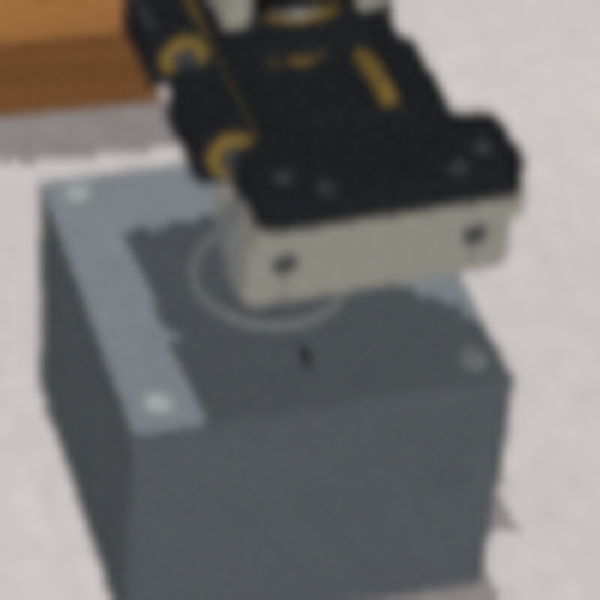

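View pics/turned.png

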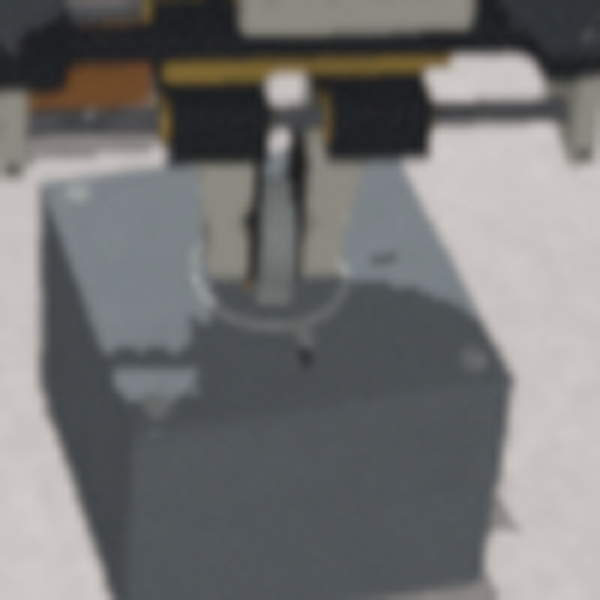

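View pics/turned_t.png

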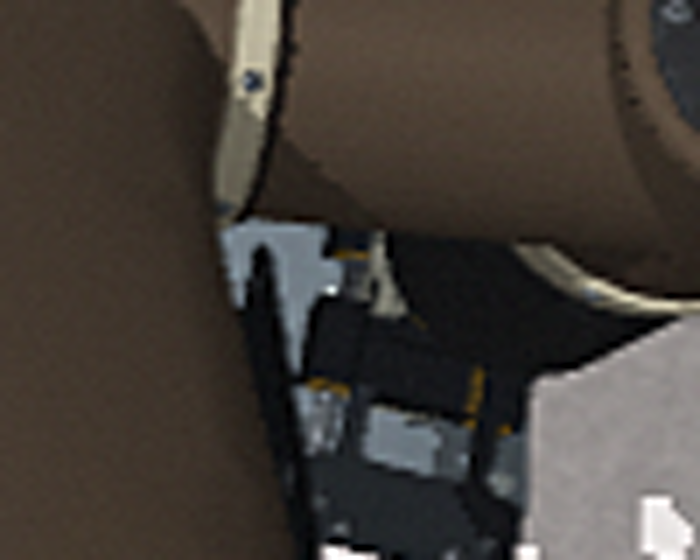

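The ring pointer now sits on the stop mark at crop (305,340). The resisting moment climbed sharply at about 1.65 rad of key turn, which is 1.5 plus the 0.15 play, so it's at the stop. I'll check that it holds steady, then check the bystanders.

```bash
python3 - <<'E'
from h import *
bot.pause(1.0); show("hold")
im=bot.camera("side"); cv2.imwrite("pics/fin.png",im[:,:,::-1])
E
```

```text
hold t29.12 tcp [ 511.36 -234.74  114.49] F [2.73 5.82 9.18] M [ 2.38 -1.11  0.59] w9.5
```

View pics/fin.png

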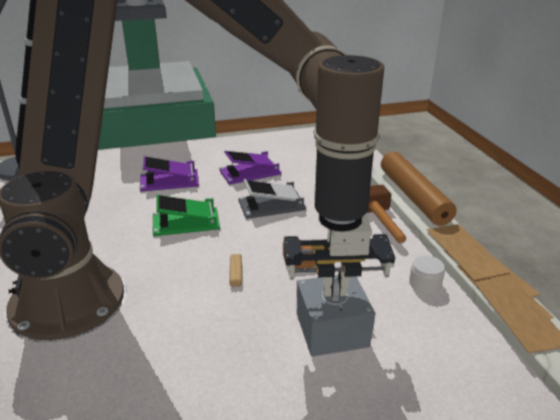

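The hold is steady at 0.59 N m. The treadle is back up, and the burnisher (236,269), tin (428,275) and mallet handle (387,222) are where they were. Handing in.

```bash
python3 -c "
from plant import bot
print(bot.close_job())"
```

```text
the job is handed in; nothing more can be done
None
```

The press is primed and the job is handed in, about 29 s into the 64 s allowed. The arm is still gripping the key and holding it turned.

- **Treadle:** I pressed the grey treadle until the fingertips stopped 34 mm above the bench, at 28 N with the plate level in the picture. I then released it, and the picture shows it back at full tilt.
- **Key insertion:** I lifted the key from its stand and worked it past the pins with ±0.04 rad twists. The shoulder seated on the box at TCP height 114.4 mm, against 114.5 expected.
- **Turn:** I turned the key clockwise 1.72 rad. The resisting moment rose sharply at about 1.65 rad, which is the stop plus the blade's play, and the ring's pointer sits on the stop mark. One second later it was still holding 0.59 N m with a 40 N grip.
- **Bystanders:** In the last side view the tin, burnisher and mallet are where they were, though the wrist partly hides the mallet's head.

**Checks that disagreed or failed:**
- The two cameras differed by up to about 3.6 mm, so I set the final alignment over the keyhole from the key and slot as seen in the side view.
- The arm hid the keyhole from the top camera, so the pointer was checked in the side view only.
- The TCP drifted about 1.5 mm sideways during the turn, with side forces up to about 7 N.

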